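# Hold the printing block in the corner of the registration board

## Robot

A 6-joint arm with a two-finger parallel gripper is mounted at the origin on the work surface. World frame = base frame: x ahead of the robot, y to its left, z up, the work surface at z = 0. Lengths are in m, angles in degrees, forces in N, time in s.
With the tool pointing down it reaches from about 0.25 to 0.725 m from the base axis. Payload 9.7 kg.
Tool frame: the origin (TCP) lies at the very end of the fingers, on their centre line; the grasp point (between the pads) lies 19 mm behind it; z points along the fingers, y is the line along which they close (so a half turn about z gives the same grasp; the last joint's range is limited). The gripper opens to 85 mm and grips with 20 to 120 N. Pads are 22 mm wide; open, the fingers measure 114 mm over their backs; the gripper's body (76 mm by 85 mm) begins 54 mm behind the grasp point. The pads swing forward as they close: fully open they stand 13 mm farther back than shut.
Start: joints at [-75.172, 4.979, 10.078, 95.1, 0, 90], TCP at [0.141, -0.532, 0.231] pointing down, gripper open.
Joint ranges: [-179.16, 179.16], [-48.56, 103.87], [-65.8, 70.77], [-126.05, 130.52], [-82.76, 87.17], [-180, 180]. Speed limits (degrees/s): [127.2, 127.2, 147.25, 180, 180, 180].

## Interface

Orientations are given as [roll, pitch, yaw] about the fixed x, y, z axes, in that order (R = Rz(yaw) Ry(pitch) Rx(roll)).
In Python, from workcell import telemetry, optics, workorder gives the robot as it stands.
- The arm moves only by the shell command python3 -m handwheel 'ROWS' [FORCE]. ROWS is JSON, a list of rows, each an object of numbers: "tx", "ty", "tz": the shift along the tool's x, y, z in m; "ax", "ay", "az": the turn, a rotation vector about the tool's x, y, z in degrees; "jaw": the gripper command: -1 is shut, 1 is fully open, values between are in proportion. A call has exactly 10 rows; each row shifts and turns the commanded pose from where the row before left it, along the tool's axes as they then stand; what a row does not reach is not made up. A row lasts 1/8 s, in which the tool goes at most 62.5 mm and 10.7 degrees, less where a joint would pass 70% of its speed; a pose out of reach is approached as far as the arm can. A call is refused whole if a number of a shift passes 0.0625 or a number of a turn 10.7, either way. A call with a gripper value outside its range is refused whole. The fingers move at their own pace and stop on an object; FORCE is the grip in N (left out, the last holds). Time passes only in rows, so rows that do not move let the fingers close, or fill a call up. It gives the time, the measured TCP pose, the force, the opening and the grip force at its end, in the units of the state.
- telemetry.get_obs(): the state, without advancing time (a new reading comes with each control period).
- optics.camera(name): name is "side" or "top"; returns a dict with "color" (420x560x3 uint8, red, green, blue), "K" (3x3 intrinsics, pixels), "k1" (the pictures are not rectified: a ray, as slopes to the right and down, at radius r is drawn at 1 + k1 r^2 times it, then the intrinsics apply), "extrinsics" (4x4, takes a point from camera to world coordinates). Camera axes: x right, y down, z forward; pixel columns grow to the right and rows downward; lengths in m; the calibration is good to about 2 mm. A picture is of the moment at which its call begins. There is no depth.
- workorder.job_done(): hands the job in; it is judged then, once.
The state is a dict: "time": time; "q": joint angles; "qd": joint speeds; "joint_efforts": joint torques, N m; "ee_pos": TCP position; "tcp_rot": TCP orientation; "wrist_force": force on the tool from outside, world axes, zero at the start; "torque": the same for the moment, N m; "opening": finger opening in m; "grasp_force": force on a finger pad.
Only numpy, scipy, OpenCV 4.12 (cv2) and the standard library are available. Lean on these libraries where they do the work, as an engineer would, in place of code of your own. Each camera call takes 0.05 s, during which the arm holds its last target. There are 200 camera calls.

## Task

The card is already loaded on the registration board: first fold the hinged wooden leaf fully down over the card's edge so that its red strip becomes the side stop. Then pick up the printing block by its handle, set it flat on the card with its long side along the dark fence, and push it diagonally down and into the corner so that it bears on card, fence and red strip all at once, firmly, with about a kilo's push each way. Finish while still gripping the handle and holding that push, and leave the tape roll, the cup and the paint pot where they are.

Things in the scene. Friction and masses are not known exactly. Their poses are not given: they have to be found in the camera images.
- corner (a point): Inner corner of the registration board at the card's top face (15 mm above the table), where the fence's face meets the red strip when the leaf is down. Axes are the board's: x points through the fence (away from the robot at yaw 0), y along the fence towards the leaf's hinge, z up. The plywood board is fixed to the table, 260 (x) by 300 (y) by 12 mm, its centre at (-70, -60) mm in these axes. With the 110 x 70 mm block home in the corner its centre is at (-35, -55) mm.
- leaf (a joint): Angle of the hinged leaf in rad: 0 = folded flat down on the card (hard stop), about 1.57 = upright, 1.8 = the limit leaning outwards. A stiff hinge (0.11 N m of friction) keeps it where it is left, so it must be pushed all the way down. Leaf with strip: 80 mm from hinge to free edge, 160 mm long parallel to the hinge, 18 mm thick, 0.18 kg. The side that faces outwards (away from the fence corner) when upright is its top when folded.
- leaf_hinge (a point): Point on the hinge line, half-way along the leaf, 34 mm above the table, level with the top of the folded leaf; it lies at (-88, +80, +19) mm from corner in its axes (which are this point's axes too). The hinge line runs along x. Upright, the leaf stands straight above the hinge line and its 18 mm thickness lies on the inner (-y) side. The board ends 10 mm beyond the hinge line (+y).
- leaf_edge (a point): Middle of the leaf's free edge, on the face that is the top when folded, 80 mm from the hinge line. An 8 mm wide, 18 mm thick red strip runs along this edge, 160 mm long; folded down, its face is the plane y = 0 of corner, 1 to 19 mm above the card, and the block's end is pressed against it.
- block_grip (a point): Centre of the printing block's handle, 50 mm above the block's underside. Block: wood with a dark rubber face below, 110 (own x) x 70 (own y) x 28 mm high, about 0.3 kg; on its middle stands a handle 70 (x) x 24 (y) x 44 mm high (top 72 mm above the underside). Grip across the 24 mm. x runs along the handle and the long side; either way round will do. Block, card, fence and leaf are smooth and waxed (friction between them about 0.25). The block starts loose on the table.
- block: The same block; origin at the centre of its underside, axes as block_grip.
- tape: Roll of masking tape lying flat, 100 mm across, 24 mm high, origin at the centre of its underside. Leave alone.
- cup: Empty blue paint cup, 70 mm across, 80 mm high, origin at the centre of its underside. Leave alone.
- pot: Small closed paint pot with red cap, 54 mm across, 60 mm high, beside the board on the hinge's side, origin at the centre of its underside. Leave alone.
- jig: The registration board with all on it, fixed to the table; origin at the centre of its underside, axes as corner. White rigid card fixed on it, top 15 mm above the table: the bed for the block; from corner it reaches 160 mm towards -x and from y = -180 to +70 mm (the last under the leaf). Dark wooden fence fixed along the far side, 25 mm thick, 22 mm high above the card; its working face is the plane x = 0 of corner, from y = -200 to +25 mm there.
Things that resemble listed ones, but are neither listed nor needed, are in the scene too. Of the things like the block, leave any that is white; of the rest the smaller one is meant.

How it is judged:
By the outcome, as a careful person would: the job done as asked, in the order asked, and still so for the second after the job is handed in, while the arm keeps its last pose, push and grip.
It also fails if it takes over 67 s, if anything falls off the work surface, if the arm or the gripper's body presses on something with over 40 N, if the wrist force passes 120 N, or if a joint passes its speed limit or range.

## Working session

There is one attempt and no reset: what is moved stays moved. The work goes in short steps, Python scripts to look and compute and a shell command to move; the robot and the scene stay as the last step left them, time stands still between calls to the robot, and variables do not carry over. Pictures are saved under pics/ and viewed, at most 10 in all, crops included, and the job is handed in when it is done.

```bash
ls; mkdir -p pics; python3 - <<'E'
from workcell import telemetry, optics
import cv2
o=telemetry.get_obs(); print({k:o[k] for k in('time','ee_pos','tcp_rot','wrist_force','opening')})
for n in('side','top'):
    c=optics.camera(n); cv2.imwrite(f'pics/{n}0.png',c['color'][:,:,::-1]); print(n,c['K'],c['k1'],c['extrinsics'])
E
```

```text
pics
{'time': 0.0, 'ee_pos': array([ 0.1406989 , -0.53145834,  0.23058047]), 'tcp_rot': array([-1.79923237e+02,  3.28018006e-04,  1.48290212e+01]), 'wrist_force': array([-0.62478876, -0.26530622,  0.0997097 ]), 'opening': 0.08503476258659777}
side [[546.13877911   0.         278.06096495]
 [  0.         546.13877911 203.19888478]
 [  0.           0.           1.        ]] -0.12829479802247395 [[-0.83495874 -0.36287409  0.4137225  -0.07602039]
 [-0.550094    0.52916395 -0.64605116  0.92680024]
 [ 0.0155082  -0.76701233 -0.64144492  1.06434996]
 [ 0.          0.          0.          1.        ]]
top [[532.38885764   0.         278.36461357]
 [  0.         532.38885764 203.26844451]
 [  0.           0.           1.        ]] -0.2084659179733296 [[-8.80796894e-04 -9.92593267e-01  1.21481814e-01  4.06174084e-01]
 [-9.99988520e-01  3.02091235e-04 -4.78205779e-03 -7.93685568e-02]
 [ 4.70993977e-03 -1.21484632e-01 -9.92582138e-01  1.47220555e+00]
 [ 0.00000000e+00  0.00000000e+00  0.00000000e+00  1.00000000e+00]]
```

View pics/top0.png

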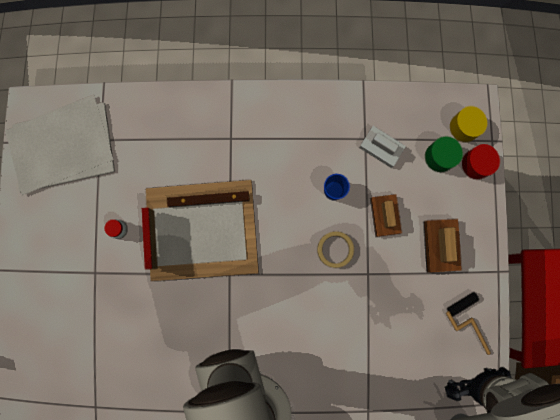

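View pics/side0.png

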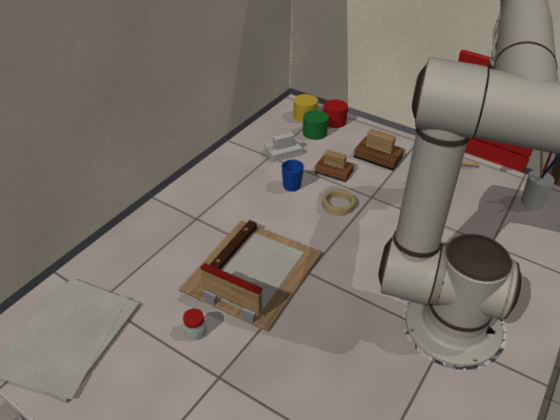

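In the top picture, three things look like the block: white at (382,147), small brown at (386,215) and larger brown at (442,245). The white one is to be left and the smaller brown one is meant, so the block is at (386,215). The board is at (200,232), with the leaf upright at x≈149, the pot at (115,228), the tape at (336,250) and the cup at (336,187). Next: an enlarged crop to confirm the block, and contour measurements.

```bash
cat > h.py <<'E'
import numpy as np, cv2
from workcell import telemetry, optics
def rays(c,px):
    px=np.atleast_2d(np.asarray(px,float)); K=c['K']
    d=np.column_stack([(px[:,0]-K[0,2])/K[0,0],(px[:,1]-K[1,2])/K[1,1]])
    u=cv2.undistortPoints(px.reshape(-1,1,2),K,np.array([c['k1'],0,0,0,0.])).reshape(-1,2)
    T=c['extrinsics']; return T[:3,3],np.column_stack([u,np.ones(len(u))])@T[:3,:3].T
def plane(c,px,z):
    o,d=rays(c,px); return o+d*((z-o[2])/d[:,2])[:,None]
def proj(c,P):
    T=np.linalg.inv(c['extrinsics']); p=np.atleast_2d(P)@T[:3,:3].T+T[:3,3]
    return cv2.projectPoints(p,np.zeros(3),np.zeros(3),c['K'],np.array([c['k1'],0,0,0,0.]))[0].reshape(-1,2)
def blobs(c,lo,hi,roi,amin=30):
    x0,y0,x1,y1=roi; h=cv2.cvtColor(np.ascontiguousarray(c['color'][y0:y1,x0:x1]),cv2.COLOR_RGB2HSV)
    m=cv2.inRange(h,np.array(lo),np.array(hi)); m=cv2.morphologyEx(m,cv2.MORPH_CLOSE,np.ones((3,3)))
    return [k+np.array([[x0,y0]]) for k in cv2.findContours(m,cv2.RETR_EXTERNAL,cv2.CHAIN_APPROX_NONE)[0] if cv2.contourArea(k)>amin]
E
python3 - <<'E'
from h import *
c=optics.camera('top'); im=c['color']
a=cv2.resize(im[120:280,360:470],None,fx=4,fy=4,interpolation=cv2.INTER_CUBIC)[:590]
b=cv2.resize(im[170:290,100:265],None,fx=4,fy=4,interpolation=cv2.INTER_CUBIC)
cv2.imwrite('pics/blk.png',a[:,:,::-1]); cv2.imwrite('pics/brd.png',b[:,:,::-1])
hsv=cv2.cvtColor(im,cv2.COLOR_RGB2HSV)
for n,p in dict(blk=(378,215),handle=(390,213),board=(152,235),board2=(250,260),card=(200,240),fence=(215,200),leaf=(148,240),table=(300,230),cap=(115,228)).items(): print(n,hsv[p[1],p[0]])
E
```

```text
blk [ 12 185  76]
handle [ 17 147 132]
board [ 18 160  35]
board2 [ 16 134 139]
card [ 23  28 147]
fence [  7 178  43]
leaf [  1 237 101]
table [ 19  33 148]
cap [  1 245 131]
```

View pics/blk.png

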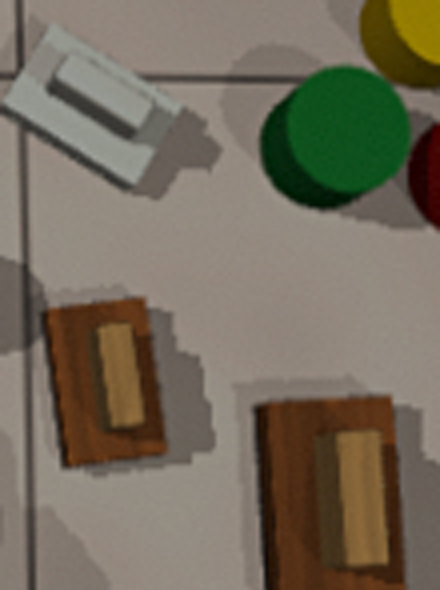

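View pics/brd.png

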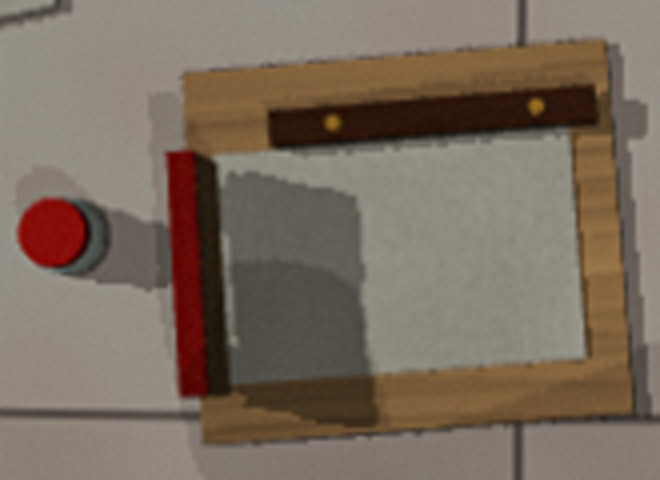

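The crop confirms the smaller brown block at about (386,215), with its long side and handle roughly along the image's vertical, turned a few degrees. In the board crop the leaf is upright at the left, with its red edge on top, and the board's corners are about (185,73), (607,40), (632,410) and (203,443).

```bash
cat > m.py <<'E'
from h import *
from scipy.optimize import least_squares
c=optics.camera('top'); s=optics.camera('side')
g=cv2.cvtColor(c['color'],cv2.COLOR_RGB2GRAY)
def sub(p,g=g): return cv2.cornerSubPix(g,np.float32(p).reshape(-1,1,2),(3,3),(-1,-1),(3,30,.01)).reshape(-1,2)
# rigid fit of known model points (u,v) to world xy
def rigid(model,pts):
    f=lambda p:(np.column_stack([p[0]+np.cos(p[2])*model[:,0]-np.sin(p[2])*model[:,1],p[1]+np.sin(p[2])*model[:,0]+np.cos(p[2])*model[:,1]])-pts).ravel()
    best=min((least_squares(f,[*pts.mean(0),a]) for a in (0,1.57,-1.57)),key=lambda r:r.cost)
    return best.x,np.abs(best.fun).max()
p=sub(np.array([(185,73),(607,40),(632,410),(203,443)])/4+[100,170]); print(p)
W=plane(c,p,.012)[:,:2]
x,e=rigid(np.array([(60,90),(60,-210),(-200,-210),(-200,90)])/1e3,W)
print('corner',x[:2],np.degrees(x[2]),'err',e,'fit of sides',[np.linalg.norm(W[i]-W[i-1]) for i in range(4)])
p=sub(np.array([(97,325),(130,323),(145,427),(110,430)])/4+[360,120]); W=plane(c,p,.072)[:,:2]
b,e=rigid(np.array([(35,12),(35,-12),(-35,-12),(-35,12)])/1e3,W); print('handle',b[:2],np.degrees(b[2]),e,W)
p=sub(np.array([(45,310),(145,298),(165,452),(65,467)])/4+[360,120]); W=plane(c,p,.028)[:,:2]
b,e=rigid(np.array([(55,35),(55,-35),(-55,-35),(-55,35)])/1e3,W); print('body',b[:2],np.degrees(b[2]),e)
R=np.array([[np.cos(x[2]),-np.sin(x[2])],[np.sin(x[2]),np.cos(x[2])]])
def J(P): P=np.atleast_2d(P)/1e3; return np.column_stack([P[:,:2]@R.T+x[:2],P[:,2]+.015])
print('leaf upright edge pts world',J([(-8,80,99),(-168,80,99),(-88,80,99),(-88,80,19)]))
o=s['color'].copy(); t=c['color'].copy()
for P in ([(0,0,0),(0,-180,0),(-160,-180,0),(60,90,-3),(-200,90,-3),(-200,-210,-3),(60,-210,-3),(-8,80,99),(-168,80,99),(-88,80,19)]):
    for k,q in ((o,proj(s,J(P))[0]),(t,proj(c,J(P))[0])): cv2.circle(k,tuple(int(round(v)) for v in q),1,(0,255,0),-1)
top=[(b[0]+np.cos(b[2])*u-np.sin(b[2])*v,b[1]+np.sin(b[2])*u+np.cos(b[2])*v,.072) for u in(-.035,.035) for v in(-.012,.012)]
for k,q in ((o,proj(s,top)),(t,proj(c,top))):
    for v in q: cv2.circle(k,tuple(int(round(w)) for w in v),1,(0,255,0),-1)
a=cv2.resize(o[140:340,160:360],None,fx=3,fy=3); d=cv2.resize(t[170:290,100:265],None,fx=2.4,fy=2.4)[:, :]
cv2.imwrite('pics/chk.png',cv2.resize(a,(600,600))[:,:,::-1])
E
python3 m.py
```

```text
[[145.10266 187.309  ]
 [253.76552 180.87173]
 [258.      272.5    ]
 [149.4851  280.7303 ]]
corner [0.57641053 0.19156322] 3.7656012170028723 err 0.004049126320067646 fit of sides [np.float64(0.2610877984223953), np.float64(0.3064104983756267), np.float64(0.25342524981719694), np.float64(0.3009615070798262)]
handle [ 0.54988952 -0.38378001] 6.707628876272557 0.002762234676954911 [[ 0.58150042 -0.36856961]
 [ 0.58328935 -0.39136587]
 [ 0.51916534 -0.39841744]
 [ 0.51560296 -0.3767671 ]]
body [ 0.54796815 -0.38133203] 4.118857210602869 0.003190758271523264
leaf upright edge pts world [[0.56317382 0.27086511 0.114     ]
 [0.40351924 0.26035714 0.114     ]
 [0.48334653 0.26561112 0.114     ]
 [0.48334653 0.26561112 0.034     ]]
```

View pics/chk.png

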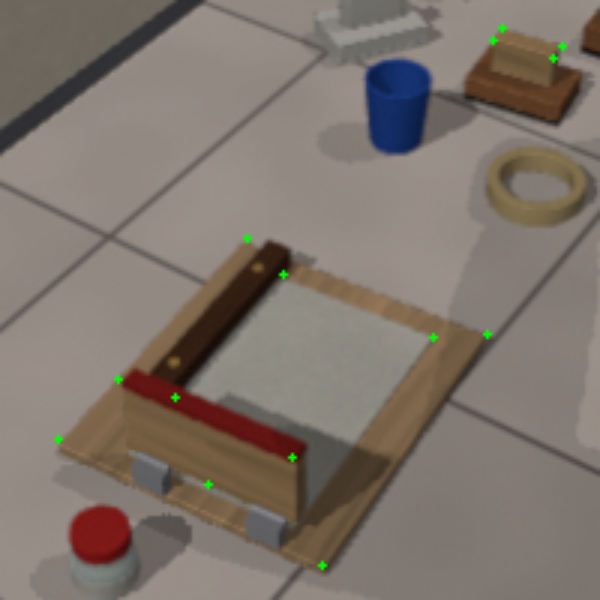

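The projected board, corner and leaf points land on their features in the side view to within about 1–2 px. The handle marks sit about 3 mm off, so I take block yaw ≈5.5° and centre (0.549,-0.382). The leaf is upright. The tool now goes to behind the leaf, at jig yaw.

```bash
cat > st.py <<'E'
import numpy as np
from workcell import telemetry
o=telemetry.get_obs(); p=o['ee_pos']; a=np.radians(3.766); R=np.array([[np.cos(a),-np.sin(a)],[np.sin(a),np.cos(a)]])
j=(p[:2]-[.5764,.1916])@R
f=o['wrist_force']; fj=f[:2]@R
print('t %.2f jig xy mm %s z %.1f rot %s F_jig %s open %.1f grip %.1f'%(o['time'],np.round(j*1e3,1),p[2]*1e3,np.round(o['tcp_rot'],1),np.round([*fj,f[2]],1),o['opening']*1e3,o['grasp_force']))
E
python3 -m handwheel '[{"az":5.5,"jaw":-1},{"az":5.5,"jaw":-1},{"tx":0.035,"ty":-0.04,"jaw":-1},{"tx":0.035,"ty":-0.04,"jaw":-1},{"tx":0.035,"ty":-0.04,"jaw":-1},{"tx":0.035,"ty":-0.04,"jaw":-1},{"tx":0.035,"ty":-0.04,"jaw":-1},{"tx":0.035,"ty":-0.04,"jaw":-1},{"tx":0.035,"ty":-0.04,"jaw":-1},{"tx":0.035,"ty":-0.04,"jaw":-1}]' 30
python3 -m handwheel '[{"tx":0.0114,"ty":-0.049,"jaw":-1},{"tx":0.0114,"ty":-0.049,"jaw":-1},{"tx":0.0114,"ty":-0.049,"jaw":-1},{"tx":0.0114,"ty":-0.049,"jaw":-1},{"tx":0.0114,"ty":-0.049,"jaw":-1},{"tx":0.0114,"ty":-0.049,"jaw":-1},{"tx":0.0114,"ty":-0.049,"jaw":-1},{"tx":0.0114,"ty":-0.049,"jaw":-1},{"tx":0.0114,"ty":-0.049,"jaw":-1},{"tx":0.0114,"ty":-0.049,"jaw":-1}]'
python3 st.py
```

```text
t 0.25 jig xy mm [-482.2 -693. ] z 231.0 rot [-180.    -0.    14.8] F_jig [-0.1 -0.3 -0.7] open 85.5 grip 0.0$[0]: bad value
$[0]: bad value
```

```bash

python3 -m handwheel '[{"tx":0,"ty":0,"tz":0,"ax":0,"ay":0,"az":5.5,"jaw":-1},{"tx":0,"ty":0,"tz":0,"ax":0,"ay":0,"az":5.5,"jaw":-1},{"tx":0.035,"ty":-0.04,"tz":0,"ax":0,"ay":0,"az":0,"jaw":-1},{"tx":0.035,"ty":-0.04,"tz":0,"ax":0,"ay":0,"az":0,"jaw":-1},{"tx":0.035,"ty":-0.04,"tz":0,"ax":0,"ay":0,"az":0,"jaw":-1},{"tx":0.035,"ty":-0.04,"tz":0,"ax":0,"ay":0,"az":0,"jaw":-1},{"tx":0.035,"ty":-0.04,"tz":0,"ax":0,"ay":0,"az":0,"jaw":-1},{"tx":0.035,"ty":-0.04,"tz":0,"ax":0,"ay":0,"az":0,"jaw":-1},{"tx":0.035,"ty":-0.04,"tz":0,"ax":0,"ay":0,"az":0,"jaw":-1},{"tx":0.035,"ty":-0.04,"tz":0,"ax":0,"ay":0,"az":0,"jaw":-1}]' 30
python3 st.py
```

```text
time: 1.5
ee_pos: [0.3995, -0.1922, 0.2314]
tcp_rot: [180.0, -0.0, 3.8]
wrist_force: [0.8, -0.6, -0.8]
opening: 0.0002
grasp_force: 0.0
t 1.50 jig xy mm [-201.7 -371.3] z 231.4 rot [180.   -0.    3.8] F_jig [ 0.8 -0.6 -0.8] open 0.2 grip 0.0
```

```bash

python3 -m handwheel '[{"tx":0.0114,"ty":-0.049,"tz":0,"ax":0,"ay":0,"az":0,"jaw":-1},{"tx":0.0114,"ty":-0.049,"tz":0,"ax":0,"ay":0,"az":0,"jaw":-1},{"tx":0.0114,"ty":-0.049,"tz":0,"ax":0,"ay":0,"az":0,"jaw":-1},{"tx":0.0114,"ty":-0.049,"tz":0,"ax":0,"ay":0,"az":0,"jaw":-1},{"tx":0.0114,"ty":-0.049,"tz":0,"ax":0,"ay":0,"az":0,"jaw":-1},{"tx":0.0114,"ty":-0.049,"tz":0,"ax":0,"ay":0,"az":0,"jaw":-1},{"tx":0.0114,"ty":-0.049,"tz":0,"ax":0,"ay":0,"az":0,"jaw":-1},{"tx":0.0114,"ty":-0.049,"tz":0,"ax":0,"ay":0,"az":0,"jaw":-1},{"tx":0.0114,"ty":-0.049,"tz":0,"ax":0,"ay":0,"az":0,"jaw":-1},{"tx":0.0114,"ty":-0.049,"tz":0,"ax":0,"ay":0,"az":0,"jaw":-1}]' >/dev/null; python3 st.py
python3 -m handwheel '[{"tx":0,"ty":0,"tz":0.02,"ax":0,"ay":0,"az":0,"jaw":-1},{"tx":0,"ty":0,"tz":0.03,"ax":0,"ay":0,"az":0,"jaw":-1},{"tx":0,"ty":0,"tz":0.03,"ax":0,"ay":0,"az":0,"jaw":-1},{"tx":0,"ty":0,"tz":0.03,"ax":0,"ay":0,"az":0,"jaw":-1},{"tx":0,"ty":0,"tz":0.02,"ax":0,"ay":0,"az":0,"jaw":-1},{"tx":0,"ty":0,"tz":0.007,"ax":0,"ay":0,"az":0,"jaw":-1},{"tx":0,"ty":0,"tz":0,"ax":0,"ay":0,"az":0,"jaw":-1},{"tx":0,"ty":0,"tz":0,"ax":0,"ay":0,"az":0,"jaw":-1},{"tx":0,"ty":0,"tz":0,"ax":0,"ay":0,"az":0,"jaw":-1},{"tx":0,"ty":0,"tz":0,"ax":0,"ay":0,"az":0,"jaw":-1}]' >/dev/null; python3 st.py
python3 - <<'E'
from h import *
a=optics.camera('side')['color'][230:380,130:330]; b=optics.camera('top')['color'][160:310,80:280]
cv2.imwrite('pics/leaf1.png',cv2.resize(np.hstack([a,b]),None,fx=2,fy=2,interpolation=cv2.INTER_CUBIC)[:,:,::-1])
E
```

```text
t 2.75 jig xy mm [-94.1 -22.9] z 243.9 rot [-1.737e+02  1.000e-01  1.510e+01] F_jig [ 0.9 -0.6 -0.2] open -0.1 grip 0.0
t 4.00 jig xy mm [-96.4 -16.6] z 108.1 rot [-1.734e+02  1.000e-01  1.570e+01] F_jig [-0.2 -0.2  0.2] open 0.0 grip 0.0
```

View pics/leaf1.png

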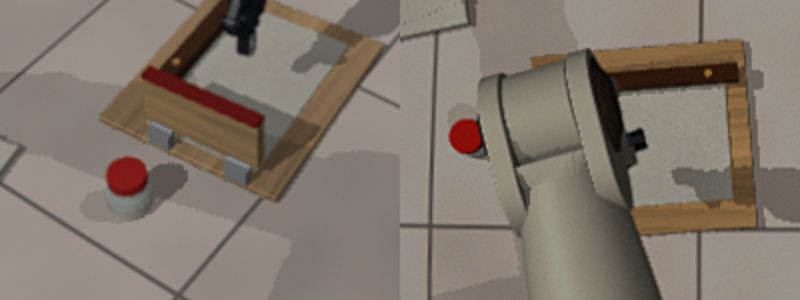

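The leaf is still upright and untouched; the tool is short of its target at (240,40) in the left half, inside the leaf and tilted. I'll read the joints to see what limited it.

```bash
python3 - <<'E'
from workcell import telemetry
o=telemetry.get_obs(); print(o['q'].round(1),o['ee_pos'].round(4),o['tcp_rot'].round(2))
E
python3 -m handwheel '[{"tx":0,"ty":0,"tz":-0.03,"ax":0,"ay":0,"az":0,"jaw":-1},{"tx":0,"ty":0,"tz":-0.03,"ax":0,"ay":0,"az":0,"jaw":-1},{"tx":0,"ty":0,"tz":-0.03,"ax":0,"ay":0,"az":0,"jaw":-1},{"tx":0,"ty":0,"tz":-0.02,"ax":0,"ay":0,"az":0,"jaw":-1},{"tx":0,"ty":0,"tz":0,"ax":-3.4,"ay":0,"az":5,"jaw":-1},{"tx":0,"ty":0,"tz":0,"ax":-3.4,"ay":0,"az":6,"jaw":-1},{"tx":0,"ty":-0.01,"tz":0,"ax":0,"ay":0,"az":0,"jaw":-1},{"tx":0,"ty":-0.02,"tz":0,"ax":0,"ay":0,"az":0,"jaw":-1},{"tx":0,"ty":-0.02,"tz":0,"ax":0,"ay":0,"az":0,"jaw":-1},{"tx":0,"ty":-0.02,"tz":0,"ax":0,"ay":0,"az":0,"jaw":-1}]' >/dev/null; python3 st.py
python3 - <<'E'
from workcell import telemetry
o=telemetry.get_obs(); print(o['q'].round(1),o['ee_pos'].round(4),o['tcp_rot'].round(2))
E
```

```text
[ 15.6  -1.2 -10.1  81.2   6.6 179.9] [0.4812 0.1687 0.1079] [-1.7341e+02  8.0000e-02  1.5700e+01]
t 5.35 jig xy mm [-90.2 -54.4] z 220.8 rot [-176.     0.9   12.8] F_jig [-0.7  1.3  0.1] open 0.2 grip 0.0
[ 12.8  -0.3   3.4  94.5   4.  179.9] [0.49   0.1314 0.2208] [-176.01    0.85   12.82]
```

Joint 6 hit its 180° limit (q6 = q1+180−yaw). I'll fold with yaw 93.8 instead, so tool x lies along jig y, and work out that turn.

```bash
cat > to.py <<'E'
import sys, numpy as np
from scipy.spatial.transform import Rotation as Ro
from workcell import telemetry
# usage: to.py yaw [jx jy z]mm : remaining turn (tool rotvec deg) and shift (tool axes AFTER the turn)
o=telemetry.get_obs(); A=Ro.from_euler('xyz',o['tcp_rot'],degrees=True); B=Ro.from_euler('xyz',[180,0,float(sys.argv[1])],degrees=True)
print('turn',(A.inv()*B).as_rotvec(degrees=True).round(2))
if len(sys.argv)>2:
    t=np.array(sys.argv[2:5],float)/1e3; J=Ro.from_euler('z',3.766,degrees=True)
    w=J.apply([t[0],t[1],0])+[.5764,.1916,t[2]]; print('shift',B.inv().apply(w-o['ee_pos']).round(4),'world',w.round(4))
E
python3 to.py 12.8; python3 to.py 93.77 -88 120 221
```

```text
turn [-3.99  0.85 -0.01]
turn [ -3.91  -2.12 -80.94]
shift [ 0.1744  0.0022 -0.0002] world [0.4807 0.3056 0.221 ]
```

```bash

python3 -m handwheel '[{"tx":0,"ty":0,"tz":0,"ax":0,"ay":0,"az":-10,"jaw":-1},{"tx":0,"ty":0,"tz":0,"ax":0,"ay":0,"az":-10,"jaw":-1},{"tx":0,"ty":0,"tz":0,"ax":0,"ay":0,"az":-10,"jaw":-1},{"tx":0,"ty":0,"tz":0,"ax":0,"ay":0,"az":-10,"jaw":-1},{"tx":0,"ty":0,"tz":0,"ax":0,"ay":0,"az":-10,"jaw":-1},{"tx":0,"ty":0,"tz":0,"ax":0,"ay":0,"az":-10,"jaw":-1},{"tx":0,"ty":0,"tz":0,"ax":0,"ay":0,"az":-10,"jaw":-1},{"tx":0,"ty":0,"tz":0,"ax":0,"ay":0,"az":-10,"jaw":-1},{"tx":0,"ty":0,"tz":0,"ax":0,"ay":0,"az":0,"jaw":-1},{"tx":0,"ty":0,"tz":0,"ax":0,"ay":0,"az":0,"jaw":-1}]' >/dev/null; python3 st.py; python3 to.py 93.77 -88 120 221
```

```text
t 6.60 jig xy mm [-90.1 -55.3] z 220.7 rot [-178.5   -3.7   92.4] F_jig [-0.3 -0.7 -0.4] open -0.1 grip 0.0
turn [-1.5  -3.76 -1.28]
shift [ 0.1753  0.0021 -0.0003] world [0.4807 0.3056 0.221 ]
```

```bash

python3 -m handwheel '[{"tx":0,"ty":0,"tz":0,"ax":-1.5,"ay":-3.76,"az":-1.28,"jaw":-1},{"tx":0.022,"ty":0.002,"tz":0,"ax":0,"ay":0,"az":0,"jaw":-1},{"tx":0.022,"ty":0,"tz":0,"ax":0,"ay":0,"az":0,"jaw":-1},{"tx":0.022,"ty":0,"tz":0,"ax":0,"ay":0,"az":0,"jaw":-1},{"tx":0.022,"ty":0,"tz":0,"ax":0,"ay":0,"az":0,"jaw":-1},{"tx":0.022,"ty":0,"tz":0,"ax":0,"ay":0,"az":0,"jaw":-1},{"tx":0.022,"ty":0,"tz":0,"ax":0,"ay":0,"az":0,"jaw":-1},{"tx":0.022,"ty":0,"tz":0,"ax":0,"ay":0,"az":0,"jaw":-1},{"tx":0.022,"ty":0,"tz":0,"ax":0,"ay":0,"az":0,"jaw":-1},{"tx":0,"ty":0,"tz":0,"ax":0,"ay":0,"az":0,"jaw":-1}]' >/dev/null; python3 st.py; python3 to.py 93.77 -88 115 94
```

```text
t 7.85 jig xy mm [-88.7 122. ] z 220.2 rot [-180.    0.   94.] F_jig [-0.2 -0.1  0.4] open 0.3 grip 0.0
turn [-0.01  0.01  0.27]
shift [-0.007   0.0007  0.1262] world [0.481  0.3006 0.094 ]
```

```bash

python3 -m handwheel '[{"tx":0,"ty":0,"tz":0.02,"ax":0,"ay":0,"az":0.27,"jaw":-1},{"tx":0,"ty":0,"tz":0.022,"ax":0,"ay":0,"az":0,"jaw":-1},{"tx":0,"ty":0,"tz":0.022,"ax":0,"ay":0,"az":0,"jaw":-1},{"tx":0,"ty":0,"tz":0.022,"ax":0,"ay":0,"az":0,"jaw":-1},{"tx":0,"ty":0,"tz":0.02,"ax":0,"ay":0,"az":0,"jaw":-1},{"tx":-0.007,"ty":0,"tz":0.02,"ax":0,"ay":0,"az":0,"jaw":-1},{"tx":-0.006,"ty":0,"tz":0,"ax":0,"ay":0,"az":0,"jaw":-1},{"tx":-0.006,"ty":0,"tz":0,"ax":0,"ay":0,"az":0,"jaw":-1},{"tx":-0.006,"ty":0,"tz":0,"ax":0,"ay":0,"az":0,"jaw":-1},{"tx":-0.006,"ty":0,"tz":0,"ax":0,"ay":0,"az":0,"jaw":-1}]' >/dev/null; python3 st.py; python3 to.py 93.77 -88 91 94
```

```text
t 9.10 jig xy mm [-88.1  89.2] z 95.5 rot [ 1.799e+02 -1.000e-01  9.370e+01] F_jig [0.8 1.9 0.6] open 0.1 grip 0.9
turn [ 0.09 -0.05 -0.09]
shift [0.0018 0.0001 0.0015] world [0.4826 0.2766 0.094 ]
```

```bash

python3 -m handwheel '[{"tx":-0.008,"ty":0,"tz":0.001,"ax":0,"ay":0,"az":0,"jaw":-1},{"tx":-0.0075,"ty":0,"tz":0.001,"ax":0,"ay":0,"az":0,"jaw":-1},{"tx":-0.0145,"ty":0,"tz":0.006,"ax":0,"ay":0,"az":0,"jaw":-1},{"tx":-0.0124,"ty":0,"tz":0.0096,"ax":0,"ay":0,"az":0,"jaw":-1},{"tx":-0.005,"ty":0,"tz":0.0062,"ax":0,"ay":0,"az":0,"jaw":-1},{"tx":-0.0046,"ty":0,"tz":0.0062,"ax":0,"ay":0,"az":0,"jaw":-1},{"tx":-0.006,"ty":0,"tz":0.0145,"ax":0,"ay":0,"az":0,"jaw":-1},{"tx":-0.001,"ty":0,"tz":0.008,"ax":0,"ay":0,"az":0,"jaw":-1},{"tx":-0.001,"ty":0,"tz":0.0045,"ax":0,"ay":0,"az":0,"jaw":-1},{"tx":0,"ty":0,"tz":0,"ax":0,"ay":0,"az":0,"jaw":-1}]' >/dev/null; python3 st.py
```

```text
t 10.35 jig xy mm [-88.9  29.3] z 37.2 rot [-180.     0.    93.7] F_jig [-1.1  0.3  0.4] open -0.2 grip 0.0
```

```bash

python3 -m handwheel '[{"tx":-0.003,"ty":0,"tz":0.001,"ax":0,"ay":0,"az":0,"jaw":-1},{"tx":-0.003,"ty":0,"tz":0.001,"ax":0,"ay":0,"az":0,"jaw":-1},{"tx":0,"ty":0,"tz":0.001,"ax":0,"ay":0,"az":0,"jaw":-1},{"tx":0,"ty":0,"tz":0.001,"ax":0,"ay":0,"az":0,"jaw":-1},{"tx":0,"ty":0,"tz":0.001,"ax":0,"ay":0,"az":0,"jaw":-1},{"tx":0,"ty":0,"tz":0.001,"ax":0,"ay":0,"az":0,"jaw":-1},{"tx":0,"ty":0,"tz":0,"ax":0,"ay":0,"az":0,"jaw":-1},{"tx":0,"ty":0,"tz":0,"ax":0,"ay":0,"az":0,"jaw":-1},{"tx":0,"ty":0,"tz":0,"ax":0,"ay":0,"az":0,"jaw":-1},{"tx":0,"ty":0,"tz":0,"ax":0,"ay":0,"az":0,"jaw":-1}]' >/dev/null; python3 st.py
```

```text
t 11.60 jig xy mm [-88.4  23.2] z 33.8 rot [179.9  -0.   93.7] F_jig [-7.1 -3.9 20.1] open 0.4 grip 9.5
```

The leaf is down on its stop: 20 N at z = 33.8 mm. Lifting and moving to the block.

```bash

python3 -m handwheel '[{"tx":0,"ty":0,"tz":-0.04,"ax":0,"ay":0,"az":0,"jaw":-1},{"tx":0,"ty":0,"tz":-0.05,"ax":0,"ay":0,"az":0,"jaw":-1},{"tx":-0.03,"ty":0.003,"tz":-0.04,"ax":0,"ay":0,"az":0,"jaw":-1},{"tx":-0.05,"ty":0.003,"tz":0,"ax":0,"ay":0,"az":0,"jaw":0.2},{"tx":-0.05,"ty":0.003,"tz":0,"ax":0,"ay":0,"az":0,"jaw":0.2},{"tx":-0.05,"ty":0.003,"tz":0,"ax":0,"ay":0,"az":0,"jaw":0.2},{"tx":-0.05,"ty":0.003,"tz":0,"ax":0,"ay":0,"az":0,"jaw":0.2},{"tx":-0.05,"ty":0.003,"tz":0,"ax":0,"ay":0,"az":0,"jaw":0.2},{"tx":-0.05,"ty":0.003,"tz":0,"ax":0,"ay":0,"az":0,"jaw":0.2},{"tx":-0.05,"ty":0,"tz":0,"ax":0,"ay":0,"az":0,"jaw":0.2}]' >/dev/null; python3 st.py; python3 to.py 93.7 -65 -570 160
python3 - <<'E'
from h import *
c=optics.camera('top'); k=max(blobs(c,(0,180,50),(5,255,255),(120,190,230,290)),key=cv2.contourArea)
r=cv2.minAreaRect(k); print('red strip px',r,'world@.034',plane(c,[r[0]],.034))
E
```

```text
t 12.85 jig xy mm [ -68.3 -358.4] z 161.6 rot [180.   -0.   93.7] F_jig [ 0.9 -0.1 -0.4] open 51.5 grip 0.0
turn [ 0.03 -0.   -0.02]
shift [-0.2116  0.0035  0.0016] world [ 0.549  -0.3814  0.16  ]
red strip px ((176.81884765625, 238.01100158691406), (58.1357536315918, 3.0247528553009033), 86.53176879882812) world@.034 [[0.48704447 0.19008194 0.034     ]]
```

The red strip now reads (0.487,0.190), where the folded strip should be (0.488,0.190).

```bash

python3 -m handwheel '[{"tx":-0.042,"ty":0.0035,"tz":0,"ax":0,"ay":0,"az":0,"jaw":0.2},{"tx":-0.042,"ty":0,"tz":0,"ax":0,"ay":0,"az":0,"jaw":0.2},{"tx":-0.042,"ty":0,"tz":0,"ax":0,"ay":0,"az":0,"jaw":0.2},{"tx":-0.042,"ty":0,"tz":0,"ax":0,"ay":0,"az":0,"jaw":0.2},{"tx":-0.043,"ty":0,"tz":0,"ax":0,"ay":0,"az":10,"jaw":0.2},{"tx":0,"ty":0,"tz":0,"ax":0,"ay":0,"az":10,"jaw":0.2},{"tx":0,"ty":0,"tz":0,"ax":0,"ay":0,"az":10,"jaw":0.2},{"tx":0,"ty":0,"tz":0,"ax":0,"ay":0,"az":10,"jaw":0.2},{"tx":0,"ty":0,"tz":0,"ax":0,"ay":0,"az":10,"jaw":0.2},{"tx":0,"ty":0,"tz":0,"ax":0,"ay":0,"az":10,"jaw":0.2}]' >/dev/null
python3 -m handwheel '[{"tx":0,"ty":0,"tz":0,"ax":0,"ay":0,"az":10,"jaw":0.2},{"tx":0,"ty":0,"tz":0,"ax":0,"ay":0,"az":10,"jaw":0.2},{"tx":0,"ty":0,"tz":0,"ax":0,"ay":0,"az":8.2,"jaw":0.2},{"tx":0,"ty":0,"tz":0.01,"ax":0,"ay":0,"az":0,"jaw":0.2},{"tx":0,"ty":0,"tz":0.02,"ax":0,"ay":0,"az":0,"jaw":0.2},{"tx":0,"ty":0,"tz":0.02,"ax":0,"ay":0,"az":0,"jaw":0.2},{"tx":0,"ty":0,"tz":0.01,"ax":0,"ay":0,"az":0,"jaw":0.2},{"tx":0,"ty":0,"tz":0,"ax":0,"ay":0,"az":0,"jaw":0.2},{"tx":0,"ty":0,"tz":0,"ax":0,"ay":0,"az":0,"jaw":0.2},{"tx":0,"ty":0,"tz":0,"ax":0,"ay":0,"az":0,"jaw":0.2}]' >/dev/null
python3 st.py; python3 to.py 5.5 -65 -570 36
python3 - <<'E'
from h import *
a=optics.camera('side')['color'][90:190,260:400]; b=optics.camera('top')['color'][160:260,330:470]
cv2.imwrite('pics/grasp.png',cv2.resize(np.hstack([a,b]),None,fx=2.8,fy=2.8,interpolation=cv2.INTER_CUBIC)[:,:,::-1])
E
```

```text
t 15.40 jig xy mm [ -64.7 -568. ] z 102.6 rot [ 1.799e+02 -1.000e-01  5.500e+00] F_jig [-0.2  0.2  0.2] open 51.6 grip 0.0
turn [ 0.05 -0.07  0.  ]
shift [-0.0003  0.002   0.0666] world [ 0.549  -0.3814  0.036 ]
```

View pics/grasp.png

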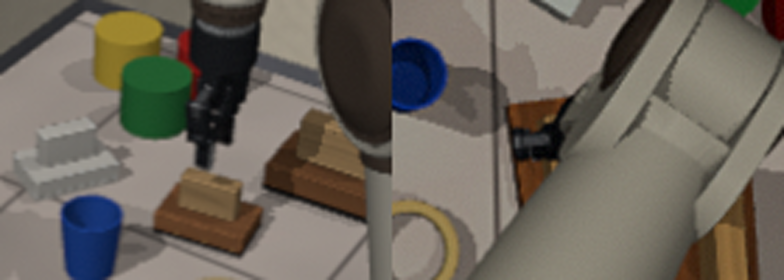

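The gripper is above the small block: in the left half the fingertips are at (205,165) and the handle at (212,195), between the fingers in depth. Descending and closing.

```bash

python3 -m handwheel '[{"tx":0,"ty":0.002,"tz":0.01,"ax":0,"ay":0,"az":0,"jaw":0.2},{"tx":0,"ty":0,"tz":0.015,"ax":0,"ay":0,"az":0,"jaw":0.2},{"tx":0,"ty":0,"tz":0.015,"ax":0,"ay":0,"az":0,"jaw":0.2},{"tx":0,"ty":0,"tz":0.015,"ax":0,"ay":0,"az":0,"jaw":0.2},{"tx":0,"ty":0,"tz":0.011,"ax":0,"ay":0,"az":0,"jaw":0.2},{"tx":0,"ty":0,"tz":0,"ax":0,"ay":0,"az":0,"jaw":-1},{"tx":0,"ty":0,"tz":0,"ax":0,"ay":0,"az":0,"jaw":-1},{"tx":0,"ty":0,"tz":0,"ax":0,"ay":0,"az":0,"jaw":-1},{"tx":0,"ty":0,"tz":0,"ax":0,"ay":0,"az":0,"jaw":-1},{"tx":0,"ty":0,"tz":0,"ax":0,"ay":0,"az":0,"jaw":-1}]' 40 >/dev/null; python3 st.py
python3 -m handwheel '[{"tx":0,"ty":0,"tz":0,"ax":0,"ay":0,"az":0,"jaw":-1},{"tx":0,"ty":0,"tz":0,"ax":0,"ay":0,"az":0,"jaw":-1},{"tx":0,"ty":0,"tz":0,"ax":0,"ay":0,"az":0,"jaw":-1},{"tx":0,"ty":0,"tz":0,"ax":0,"ay":0,"az":0,"jaw":-1},{"tx":0,"ty":0,"tz":0,"ax":0,"ay":0,"az":0,"jaw":-1},{"tx":0,"ty":0,"tz":-0.01,"ax":0,"ay":0,"az":0,"jaw":-1},{"tx":0,"ty":0,"tz":-0.03,"ax":0,"ay":0,"az":0,"jaw":-1},{"tx":0,"ty":0,"tz":-0.04,"ax":0,"ay":0,"az":0,"jaw":-1},{"tx":0,"ty":0,"tz":-0.04,"ax":0,"ay":0,"az":0,"jaw":-1},{"tx":0,"ty":0,"tz":-0.01,"ax":0,"ay":0,"az":0,"jaw":-1}]' 60 >/dev/null; python3 st.py
python3 - <<'E'
from workcell import telemetry
o=telemetry.get_obs(); print(o['torque'].round(2),o['q'].round(1))
E
```

```text
t 16.75 jig xy mm [ -64.9 -569.7] z 35.7 rot [180.   -0.    5.5] F_jig [-0.3 -0.2 -3.1] open 23.6 grip 40.6
t 18.00 jig xy mm [ -64.2 -570.4] z 169.1 rot [179.8  -0.2   5.5] F_jig [-0.7 -0.1 -2.9] open 23.3 grip 59.3
[-0.01 -0.02 -0.05] [-34.8  20.8  21.9  90.8   0.  139.7]
```

Held: opening 23.5 mm, 2.9 N of weight. Turn it and carry it to above the card.

```bash

python3 -m handwheel '[{"tx":0,"ty":0,"tz":0,"ax":0,"ay":0,"az":-6,"jaw":-1},{"tx":0,"ty":0,"tz":0,"ax":0,"ay":0,"az":-10,"jaw":-1},{"tx":0,"ty":0,"tz":0,"ax":0,"ay":0,"az":-10,"jaw":-1},{"tx":0,"ty":0,"tz":0,"ax":0,"ay":0,"az":-10,"jaw":-1},{"tx":0,"ty":0,"tz":0,"ax":0,"ay":0,"az":-10,"jaw":-1},{"tx":0,"ty":0,"tz":0,"ax":0,"ay":0,"az":-10,"jaw":-1},{"tx":0,"ty":0,"tz":0,"ax":0,"ay":0,"az":-10,"jaw":-1},{"tx":0,"ty":0,"tz":0,"ax":0,"ay":0,"az":-10,"jaw":-1},{"tx":0,"ty":0,"tz":0,"ax":0,"ay":0,"az":-8,"jaw":-1},{"tx":0,"ty":0,"tz":0,"ax":0,"ay":0,"az":-4.3,"jaw":-1}]' >/dev/null; python3 st.py
python3 -m handwheel '[{"tx":0.03,"ty":0,"tz":0,"ax":0,"ay":0,"az":0,"jaw":-1},{"tx":0.05,"ty":0,"tz":0,"ax":0,"ay":0,"az":0,"jaw":-1},{"tx":0.055,"ty":0,"tz":0,"ax":0,"ay":0,"az":0,"jaw":-1},{"tx":0.055,"ty":0,"tz":0,"ax":0,"ay":0,"az":0,"jaw":-1},{"tx":0.055,"ty":0,"tz":0,"ax":0,"ay":0,"az":0,"jaw":-1},{"tx":0.055,"ty":0,"tz":0,"ax":0,"ay":0,"az":0,"jaw":-1},{"tx":0.055,"ty":0,"tz":0,"ax":0,"ay":0,"az":0,"jaw":-1},{"tx":0.05,"ty":0,"tz":0,"ax":0,"ay":0,"az":0,"jaw":-1},{"tx":0.045,"ty":0,"tz":0,"ax":0,"ay":0,"az":0,"jaw":-1},{"tx":0.03,"ty":0,"tz":0,"ax":0,"ay":0,"az":0,"jaw":-1}]' >/dev/null; python3 st.py; python3 to.py 93.77 -60 -85 58
```

```text
t 19.25 jig xy mm [ -65.3 -569.5] z 163.9 rot [-1.799e+02 -1.000e-01  9.400e+01] F_jig [-0.1 -0.5 -3.4] open 23.3 grip 59.0
t 20.50 jig xy mm [-65.8 -87.8] z 164.3 rot [-179.9    0.    93.9] F_jig [ 0.7 -0.  -2.5] open 23.4 grip 59.3
turn [-0.08  0.    0.09]
shift [0.0028 0.0058 0.1063] world [0.5221 0.1028 0.058 ]
```

```bash

python3 -m handwheel '[{"tx":0.001,"ty":0.002,"tz":0.01,"ax":0,"ay":0,"az":0.1,"jaw":-1},{"tx":0.001,"ty":0.002,"tz":0.02,"ax":0,"ay":0,"az":0,"jaw":-1},{"tx":0,"ty":0.002,"tz":0.02,"ax":0,"ay":0,"az":0,"jaw":-1},{"tx":0,"ty":0,"tz":0.02,"ax":0,"ay":0,"az":0,"jaw":-1},{"tx":0,"ty":0,"tz":0.02,"ax":0,"ay":0,"az":0,"jaw":-1},{"tx":0,"ty":0,"tz":0.01,"ax":0,"ay":0,"az":0,"jaw":-1},{"tx":0,"ty":0,"tz":0.006,"ax":0,"ay":0,"az":0,"jaw":-1},{"tx":0,"ty":0,"tz":0,"ax":0,"ay":0,"az":0,"jaw":-1},{"tx":0,"ty":0,"tz":0,"ax":0,"ay":0,"az":0,"jaw":-1},{"tx":0,"ty":0,"tz":0,"ax":0,"ay":0,"az":0,"jaw":-1}]' >/dev/null; python3 st.py
python3 - <<'E'
from h import *
s=optics.camera('side')['color']; t=optics.camera('top')['color']
cv2.imwrite('pics/over.png',cv2.resize(np.hstack([s[210:360,170:310],t[160:310,130:270]]),None,fx=2.8,fy=2.8,interpolation=cv2.INTER_CUBIC)[:,:,::-1])
E
```

```text
t 21.75 jig xy mm [-58.8 -87.7] z 60.2 rot [179.9  -0.   93.7] F_jig [-0.1  0.1 -2.8] open 23.2 grip 59.3
```

View pics/over.png

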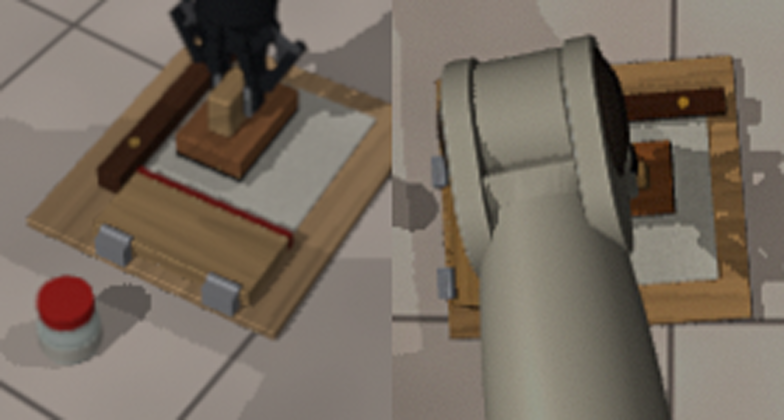

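The block hangs level over the card, with its long side parallel to the fence and the leaf folded flat with the red strip at (215,205). It is clear of both fence and strip. Setting down.

```bash

python3 -m handwheel '[{"tx":0,"ty":0,"tz":0.003,"ax":0,"ay":0,"az":0,"jaw":-1},{"tx":0,"ty":0,"tz":0.003,"ax":0,"ay":0,"az":0,"jaw":-1},{"tx":0,"ty":0,"tz":0.002,"ax":0,"ay":0,"az":0,"jaw":-1},{"tx":0,"ty":0,"tz":0.001,"ax":0,"ay":0,"az":0,"jaw":-1},{"tx":0,"ty":0,"tz":0.001,"ax":0,"ay":0,"az":0,"jaw":-1},{"tx":0,"ty":0,"tz":0,"ax":0,"ay":0,"az":0,"jaw":-1},{"tx":0,"ty":0,"tz":0,"ax":0,"ay":0,"az":0,"jaw":-1},{"tx":0,"ty":0,"tz":0,"ax":0,"ay":0,"az":0,"jaw":-1},{"tx":0,"ty":0,"tz":0,"ax":0,"ay":0,"az":0,"jaw":-1},{"tx":0,"ty":0,"tz":0,"ax":0,"ay":0,"az":0,"jaw":-1}]' >/dev/null; python3 st.py
```

```text
t 23.10 jig xy mm [-58.7 -87.7] z 50.7 rot [179.9  -0.   93.7] F_jig [-2.1  0.4  5.9] open 23.3 grip 60.4
```

```bash

python3 -m handwheel '[{"tx":0.004,"ty":0.003,"tz":0,"ax":0,"ay":0,"az":0,"jaw":-1},{"tx":0.004,"ty":0.003,"tz":0,"ax":0,"ay":0,"az":0,"jaw":-1},{"tx":0.004,"ty":0.003,"tz":0,"ax":0,"ay":0,"az":0,"jaw":-1},{"tx":0.004,"ty":0.003,"tz":0,"ax":0,"ay":0,"az":0,"jaw":-1},{"tx":0.004,"ty":0.003,"tz":0,"ax":0,"ay":0,"az":0,"jaw":-1},{"tx":0.004,"ty":0.002,"tz":0,"ax":0,"ay":0,"az":0,"jaw":-1},{"tx":0,"ty":0.001,"tz":0,"ax":0,"ay":0,"az":0,"jaw":-1},{"tx":0,"ty":0,"tz":0,"ax":0,"ay":0,"az":0,"jaw":-1},{"tx":0,"ty":0,"tz":0,"ax":0,"ay":0,"az":0,"jaw":-1},{"tx":0,"ty":0,"tz":0,"ax":0,"ay":0,"az":0,"jaw":-1}]' >/dev/null; python3 st.py
python3 -m handwheel '[{"tx":0.001,"ty":0.001,"tz":0,"ax":0,"ay":0,"az":0,"jaw":-1},{"tx":0.001,"ty":0.001,"tz":0,"ax":0,"ay":0,"az":0,"jaw":-1},{"tx":0.001,"ty":0.001,"tz":0,"ax":0,"ay":0,"az":0,"jaw":-1},{"tx":0.001,"ty":0.001,"tz":0,"ax":0,"ay":0,"az":0,"jaw":-1},{"tx":0,"ty":0,"tz":0,"ax":0,"ay":0,"az":0,"jaw":-1},{"tx":0,"ty":0,"tz":0,"ax":0,"ay":0,"az":0,"jaw":-1},{"tx":0,"ty":0,"tz":0,"ax":0,"ay":0,"az":0,"jaw":-1},{"tx":0,"ty":0,"tz":0,"ax":0,"ay":0,"az":0,"jaw":-1},{"tx":0,"ty":0,"tz":0,"ax":0,"ay":0,"az":0,"jaw":-1},{"tx":0,"ty":0,"tz":0,"ax":0,"ay":0,"az":0,"jaw":-1}]' >/dev/null; python3 st.py
```

```text
t 24.35 jig xy mm [-40.5 -63.4] z 50.7 rot [179.9  -0.   93.7] F_jig [-0.9  1.4  6.1] open 23.3 grip 60.5
t 25.60 jig xy mm [-36.4 -59.6] z 50.7 rot [179.9  -0.   93.7] F_jig [ 0.2 -1.   5.6] open 23.1 grip 60.5
```

```bash

python3 -m handwheel '[{"tx":0.0005,"ty":0.0005,"tz":0,"ax":0,"ay":0,"az":0,"jaw":-1},{"tx":0.0005,"ty":0.0005,"tz":0,"ax":0,"ay":0,"az":0,"jaw":-1},{"tx":0.0005,"ty":0.0005,"tz":0,"ax":0,"ay":0,"az":0,"jaw":-1},{"tx":0.0005,"ty":0.0005,"tz":0,"ax":0,"ay":0,"az":0,"jaw":-1},{"tx":0,"ty":0,"tz":0,"ax":0,"ay":0,"az":0,"jaw":-1},{"tx":0,"ty":0,"tz":0,"ax":0,"ay":0,"az":0,"jaw":-1},{"tx":0,"ty":0,"tz":0,"ax":0,"ay":0,"az":0,"jaw":-1},{"tx":0,"ty":0,"tz":0,"ax":0,"ay":0,"az":0,"jaw":-1},{"tx":0,"ty":0,"tz":0,"ax":0,"ay":0,"az":0,"jaw":-1},{"tx":0,"ty":0,"tz":0,"ax":0,"ay":0,"az":0,"jaw":-1}]' >/dev/null; python3 st.py
python3 -m handwheel '[{"tx":0.0005,"ty":0.0005,"tz":0,"ax":0,"ay":0,"az":0,"jaw":-1},{"tx":0.0005,"ty":0.0005,"tz":0,"ax":0,"ay":0,"az":0,"jaw":-1},{"tx":0.0005,"ty":0.0005,"tz":0,"ax":0,"ay":0,"az":0,"jaw":-1},{"tx":0.0005,"ty":0.0005,"tz":0,"ax":0,"ay":0,"az":0,"jaw":-1},{"tx":0,"ty":0,"tz":0,"ax":0,"ay":0,"az":0,"jaw":-1},{"tx":0,"ty":0,"tz":0,"ax":0,"ay":0,"az":0,"jaw":-1},{"tx":0,"ty":0,"tz":0,"ax":0,"ay":0,"az":0,"jaw":-1},{"tx":0,"ty":0,"tz":0,"ax":0,"ay":0,"az":0,"jaw":-1},{"tx":0,"ty":0,"tz":0,"ax":0,"ay":0,"az":0,"jaw":-1},{"tx":0,"ty":0,"tz":0,"ax":0,"ay":0,"az":0,"jaw":-1}]' >/dev/null; python3 st.py
```

```text
t 26.85 jig xy mm [-35.6 -58.3] z 50.7 rot [-1.80e+02  1.00e-01  9.37e+01] F_jig [-7.4 -5.5  9.7] open 23.5 grip 61.3
t 28.10 jig xy mm [-35.3 -57. ] z 50.8 rot [-1.798e+02  1.000e-01  9.370e+01] F_jig [-17.7  -9.   17.2] open 23.2 grip 62.9
```

The block bears on the fence (−17.7 N), but the −9 N along y is still sliding friction. Ease x and go on in y.

```bash

python3 -m handwheel '[{"tx":0,"ty":-0.0012,"tz":-0.0003,"ax":0,"ay":0,"az":0,"jaw":-1},{"tx":0.0005,"ty":0,"tz":0,"ax":0,"ay":0,"az":0,"jaw":-1},{"tx":0.0005,"ty":0,"tz":0,"ax":0,"ay":0,"az":0,"jaw":-1},{"tx":0.0005,"ty":0,"tz":0,"ax":0,"ay":0,"az":0,"jaw":-1},{"tx":0.0005,"ty":0,"tz":0,"ax":0,"ay":0,"az":0,"jaw":-1},{"tx":0,"ty":0,"tz":0,"ax":0,"ay":0,"az":0,"jaw":-1},{"tx":0,"ty":0,"tz":0,"ax":0,"ay":0,"az":0,"jaw":-1},{"tx":0,"ty":0,"tz":0,"ax":0,"ay":0,"az":0,"jaw":-1},{"tx":0,"ty":0,"tz":0,"ax":0,"ay":0,"az":0,"jaw":-1},{"tx":0,"ty":0,"tz":0,"ax":0,"ay":0,"az":0,"jaw":-1}]' >/dev/null; python3 st.py
python3 -m handwheel '[{"tx":0.0005,"ty":0,"tz":0,"ax":0,"ay":0,"az":0,"jaw":-1},{"tx":0.0005,"ty":0,"tz":0,"ax":0,"ay":0,"az":0,"jaw":-1},{"tx":0.0005,"ty":0,"tz":0,"ax":0,"ay":0,"az":0,"jaw":-1},{"tx":0,"ty":0,"tz":0,"ax":0,"ay":0,"az":0,"jaw":-1},{"tx":0,"ty":0,"tz":0,"ax":0,"ay":0,"az":0,"jaw":-1},{"tx":0,"ty":0,"tz":0,"ax":0,"ay":0,"az":0,"jaw":-1},{"tx":0,"ty":0,"tz":0,"ax":0,"ay":0,"az":0,"jaw":-1},{"tx":0,"ty":0,"tz":0,"ax":0,"ay":0,"az":0,"jaw":-1},{"tx":0,"ty":0,"tz":0,"ax":0,"ay":0,"az":0,"jaw":-1},{"tx":0,"ty":0,"tz":0,"ax":0,"ay":0,"az":0,"jaw":-1}]' >/dev/null; python3 st.py
```

```text
t 29.35 jig xy mm [-35.5 -54.5] z 50.8 rot [-1.799e+02  1.000e-01  9.370e+01] F_jig [-11.9  -6.1  10.7] open 23.4 grip 61.5
t 30.60 jig xy mm [-35.5 -53. ] z 50.8 rot [-1.799e+02  1.000e-01  9.370e+01] F_jig [-11.6  -6.9  11.4] open 23.5 grip 61.5
```

```bash

python3 -m handwheel '[{"tx":0.0005,"ty":0,"tz":0,"ax":0,"ay":0,"az":0,"jaw":-1},{"tx":0.0005,"ty":0,"tz":0,"ax":0,"ay":0,"az":0,"jaw":-1},{"tx":0.0005,"ty":0,"tz":0,"ax":0,"ay":0,"az":0,"jaw":-1},{"tx":0.0005,"ty":0,"tz":0,"ax":0,"ay":0,"az":0,"jaw":-1},{"tx":0,"ty":0,"tz":0,"ax":0,"ay":0,"az":0,"jaw":-1},{"tx":0,"ty":0,"tz":0,"ax":0,"ay":0,"az":0,"jaw":-1},{"tx":0,"ty":0,"tz":0,"ax":0,"ay":0,"az":0,"jaw":-1},{"tx":0,"ty":0,"tz":0,"ax":0,"ay":0,"az":0,"jaw":-1},{"tx":0,"ty":0,"tz":0,"ax":0,"ay":0,"az":0,"jaw":-1},{"tx":0,"ty":0,"tz":0,"ax":0,"ay":0,"az":0,"jaw":-1}]' >/dev/null; python3 st.py
python3 - <<'E'
from h import *
s=optics.camera('side')['color']
cv2.imwrite('pics/push.png',cv2.resize(s[230:320,190:290],None,fx=6,fy=6,interpolation=cv2.INTER_CUBIC)[:,:,::-1])
E
```

```text
t 31.85 jig xy mm [-35.5 -52.7] z 51.0 rot [-179.9    0.3   93.6] F_jig [-11.6 -15.5  13.3] open 23.2 grip 62.2
```

View pics/push.png

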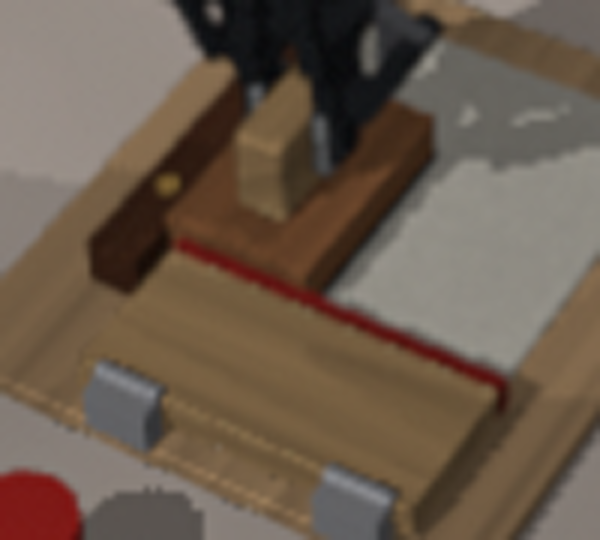

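It has now met the red strip: 2 mm was commanded, it moved only 0.3 mm, and y is at −15.5 N. The picture shows the block touching the fence at (170,215) and the red strip at (250,265). The tool leans by 0.3°, so I'll trim that out and add a little downward push.

```bash

python3 -m handwheel '[{"tx":0,"ty":0,"tz":0.0003,"ax":0,"ay":0.2,"az":0,"jaw":-1},{"tx":0,"ty":0,"tz":0.0003,"ax":0,"ay":0.2,"az":0,"jaw":-1},{"tx":0,"ty":0,"tz":0,"ax":0,"ay":0,"az":0,"jaw":-1},{"tx":0,"ty":0,"tz":0,"ax":0,"ay":0,"az":0,"jaw":-1},{"tx":0,"ty":0,"tz":0,"ax":0,"ay":0,"az":0,"jaw":-1},{"tx":0,"ty":0,"tz":0,"ax":0,"ay":0,"az":0,"jaw":-1},{"tx":0,"ty":0,"tz":0,"ax":0,"ay":0,"az":0,"jaw":-1},{"tx":0,"ty":0,"tz":0,"ax":0,"ay":0,"az":0,"jaw":-1},{"tx":0,"ty":0,"tz":0,"ax":0,"ay":0,"az":0,"jaw":-1},{"tx":0,"ty":0,"tz":0,"ax":0,"ay":0,"az":0,"jaw":-1}]' >/dev/null; python3 st.py
python3 - <<'E'
from workcell import telemetry
o=telemetry.get_obs(); print(o['tcp_rot'],o['torque'].round(2))
E
```

```text
t 33.15 jig xy mm [-35.4 -52.7] z 50.8 rot [-1.799e+02 -1.000e-01  9.360e+01] F_jig [-12.9 -15.6  15.9] open 23.8 grip 63.0
[-1.79927312e+02 -1.16028205e-01  9.36450584e+01] [-3.27  2.26  0.73]
```

```bash

python3 -m handwheel '[{"tx":0.0003,"ty":0.0002,"tz":0,"ax":0,"ay":0,"az":0,"jaw":-1},{"tx":0,"ty":0,"tz":0,"ax":0,"ay":0,"az":0,"jaw":-1},{"tx":0,"ty":0,"tz":0,"ax":0,"ay":0,"az":0,"jaw":-1},{"tx":0,"ty":0,"tz":0,"ax":0,"ay":0,"az":0,"jaw":-1},{"tx":0,"ty":0,"tz":0,"ax":0,"ay":0,"az":0,"jaw":-1},{"tx":0,"ty":0,"tz":0,"ax":0,"ay":0,"az":0,"jaw":-1},{"tx":0,"ty":0,"tz":0,"ax":0,"ay":0,"az":0,"jaw":-1},{"tx":0,"ty":0,"tz":0,"ax":0,"ay":0,"az":0,"jaw":-1},{"tx":0,"ty":0,"tz":0,"ax":0,"ay":0,"az":0,"jaw":-1},{"tx":0,"ty":0,"tz":0,"ax":0,"ay":0,"az":0,"jaw":-1}]' >/dev/null; python3 st.py
python3 - <<'E'
from h import *
c=optics.camera('side'); k=max(blobs(c,(0,150,50),(8,255,255),(200,255,290,310)),key=cv2.contourArea)
x=np.array([[-.088,.004]]);a=np.radians(3.766);R=np.array([[np.cos(a),-np.sin(a)],[np.sin(a),np.cos(a)]])
P=np.column_stack([x@R.T+[.5764,.1916],[.034]]); print('strip seen',cv2.minAreaRect(k)[0],'expected top',proj(c,P))
E
```

```text
t 34.40 jig xy mm [-35.4 -52.7] z 50.8 rot [-1.799e+02 -1.000e-01  9.360e+01] F_jig [-13.8 -16.7  16.6] open 23.1 grip 63.0
strip seen (246.48977661132812, 281.9352722167969) expected top [[245.575492   280.87060735]]
```

Steady: the block bears on fence, strip and card with about 14, 17 and 17 N, and the leaf is still flat. Handing in.

```bash
python3 -c "
from workcell import workorder
print(workorder.job_done())"; python3 st.py
```

```text
the job is handed in; nothing more can be done
None
the job is handed in; nothing more can be done
```

I folded the leaf flat, seated the block in the corner and handed the job in at 34 s, with the gripper still holding the handle: the wrist read about 14 N towards the fence, 17 N towards the red strip (both partly friction) and 17 N down, I did not touch the tape, cup or pot, and no verdict came back.

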